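Uncap and focus the slide imager

TASK

Lift the blue dust cap off the lens of the white slide imager and set it down, right way up, in the white cap dish that is empty, letting go only once it rests in the dish. Then focus: turn the black outer coarse ring until its white line points squarely at the yellow mark on the deck, and after that turn the orange inner fine knob until its white line points squarely at the same mark, with the ring left where you set it. Leave the red cap, the bottle, the vial and the beaker where they stand.

Things in the scene. Friction and masses are not known exactly. Their poses are not given: they have to be found in the camera images.
- imager: Slide imager, a white box fixed to the bench, 200 mm (its x) by 290 mm (its y) with a grey deck on top, 80 mm high; origin at the centre of its underside, z up. The lens stands on the deck at its local (0, +75 mm), the coaxial focus dial at local (0, -65 mm). It stands at a different place and yaw each time.
- lens_seat (a point): Point on the lens axis on the aluminium collar (84 mm diameter, 4 mm high) round the lens, 84 mm above the bench; the cap's lower edge rests here. The black lens barrel is 52 mm in diameter and rises 20 mm above this point.
- cap: Blue dust cap, loose (about 60 g), standing over the lens barrel with no thread or catch (about 3 mm play all round): lift it straight up. Hollow skirt 64 mm outside and 58 mm inside diameter, 28 mm high with its closed top plate (4 mm), and on that a solid round grip 40 mm in diameter and 30 mm tall; 58 mm high in all. Origin at the centre of the skirt's lower edge, z up along its axis. Round: any yaw will do.
- dish_empty: The empty cap dish, fixed to the bench: white round dish with a green floor, 82 mm outside and 74 mm inside diameter, rim 16 mm high, inner floor 4 mm above the bench. Origin at the centre of its underside. Stands to one side of the imager, on either side from one start to another.
- dish_empty_seat (a point): Centre of the empty dish's inner floor, 4 mm above the bench; the cap's origin belongs here.
- dish_taken: An identical dish on the other side of the imager, taken by the red cap; origin at the centre of its underside.
- red_cap: Red cap of the same shape and size as the blue one, loose in the other dish; to be left alone. Origin as for the blue cap.
- coarse (a joint): Angle of the black outer coarse ring about its upright axis, rad: 0 when its white line points at the yellow mark, positive counter-clockwise seen from above. Stops at -1.8 and 1.8; starts between -1.3 and -0.5. Stays where it is left; dry friction about 0.06 N m.
- coarse_grip (a point): Point on the dial's axis at the middle of the coarse ring's gripping height. The ring is 62 mm in diameter and 26 mm tall, its underside 16 mm above the deck (on a 40 mm pedestal) and its top 12 mm above this point, where the fine knob begins (28 mm tall). This point is 110 mm above the bench.
- coarse_line (a point): Outer end of the white line on the ring's upper face, 30 mm from the axis.
- fine (a joint): Angle of the orange inner fine knob about the same axis, rad: 0 when its white line points at the yellow mark, positive counter-clockwise seen from above. Stops at -1.8 and 1.8; starts between 0.5 and 1.3. It turns independently of the ring and stays where it is left; dry friction about 0.02 N m.
- fine_grip (a point): Point on the dial's axis at a good gripping height of the fine knob: 21 mm above the ring's top, 7 mm below the knob's top, 143 mm above the bench. The knob is 34 mm in diameter.
- fine_line (a point): Outer end of the white line on the knob's top, 16 mm from the axis.
- mark (a point): Middle of the yellow mark on the deck: a flat strip 30 by 5 mm lying along the imager's own -y direction from the dial's axis, its middle 50 mm from that axis.
- amber_bottle: Loose amber bottle with a blue cap, 60 mm in diameter, 130 mm tall, left (+y) of and beyond the imager; bystander. Origin at the centre of its underside.
- vial: Loose clear jar with a red lid, 44 mm in diameter, 75 mm tall, right (-y) of and beyond the imager; bystander. Origin at the centre of its underside.
- beaker: Loose clear beaker, 72 mm in diameter, 85 mm tall, in front of the imager to the right; bystander. Origin at the centre of its underside.
Things that resemble listed ones, but are neither listed nor needed, are in the scene too. What is shaped like the dish_empty but pink or purple is not meant.

How it is judged:
By the outcome, as a careful person would: the job done as asked, in the order asked, and still so for the second after the job is handed in, with the robot touching nothing.
It also fails if it takes over 64 s, if anything falls off the work surface, if the arm or the gripper's body presses on something with over 40 N, if the wrist force passes 120 N, or if a joint passes its speed limit or range.

ROBOT

A 6-joint arm with a two-finger parallel gripper is mounted at the origin on the work surface. World frame = base frame: x ahead of the robot, y to its left, z up, the work surface at z = 0. Lengths are in m, angles in degrees, forces in N, time in s.
With the tool pointing down it reaches from about 0.375 to 0.75 m from the base axis. Payload 9 kg.
Tool frame: the origin (TCP) lies where the fingers leave the gripper's body, on its centre line; the fingertips stand 73 mm ahead of it and the grasp point (between the pads) lies 54 mm ahead of it (robot.tip_reach is the distance from the TCP to the fingertips, in m); z points along the fingers, y is the direction in which the jaws open and shut (so a half turn about z gives the same grasp; the last joint's range is limited). The gripper opens to 85 mm and grips with 20 to 120 N. Pads are 22 mm wide; open, the fingers measure 114 mm over their backs; the gripper's body (76 mm by 85 mm) begins 54 mm behind the grasp point. The pads swing forward as they close: fully open they stand 13 mm farther back than shut.
Start: joints at [-87.302, 5.964, 5.575, 89.605, 0, 77.527], TCP at [0.157, -0.579, 0.304] pointing down, gripper open.
Joint ranges: [-171.21, 171.21], [-48.23, 106.86], [-62.78, 66.21], [-105.2, 120.99], [-86.42, 89.51], [-180, 180]. Speed limits (degrees/s): [127.2, 127.2, 147.25, 180, 180, 180].

INTERFACE

Orientations are given as [roll, pitch, yaw] about the fixed x, y, z axes, in that order (R = Rz(yaw) Ry(pitch) Rx(roll)).
In Python, from plant import robot gives the robot as it stands. Calls block until the motion is done:
- robot.move_pose(position, orientation): joint-space move of the TCP to a pose.
- robot.line_to(position, vel=0.15, rotation=None, guard=None): straight line of the TCP; rotation=None keeps the orientation; vel is the mean speed in m/s. With guard (N) it stops when the force on the tool has changed by that much, and returns True; else False.
- robot.goto_joints(angles): joint-space move.
- robot.set_gripper(opening): finger opening in m; the grip force is fixed at half the most; returns when the fingers have stopped.
- robot.pause(seconds).
- robot.ik(position, orientation): joint angles nearest the present ones, or None.
- robot.observe(): the state.
- robot.grab_frame(name): name is "scene" or "top"; returns the picture (384x512x3 uint8, blue, green, red); there is no depth.
- robot.get_calibration(name): a dict with "vertical_fov" (degrees; the focal length in pixels is half the picture's height over the tangent of half this angle, whatever the lens; pixels are square), "cx", "cy" (the principal point, pixels), "rvec" (rotation vector, rad) and "tvec" (3), from world to camera coordinates, as OpenCV has them. Camera axes: x right, y down, z forward; pixel columns grow to the right and rows downward; lengths in m; the calibration is good to about 2 mm. A picture is of the moment at which its call begins. get_calibration takes no time and is no camera call.
A pose or a line that the arm cannot do raises robot.IKError and nothing moves.
- robot.job_done(): hands the job in, once; it reports no verdict.
The state is a dict: "time": time; "q": joint angles; "qvel": joint speeds; "joint_torque": joint torques, N m; "tool_pos": TCP position; "tcp_rot": TCP orientation; "ft_force": force on the tool from outside, world axes, zero at the start; "torque": the same for the moment, N m; "gripper_width": finger opening in m.
Only numpy, scipy, OpenCV 4.12 (cv2) and the standard library are available. Lean on these libraries where they do the work, as an engineer would, in place of code of your own. Each camera call takes 0.05 s, during which the arm holds its last target. There are 200 camera calls.

## Working session

There is one attempt and no reset: what is moved stays moved. The work goes in short steps, each a Python script; the robot and the scene stay as the last script left them, time stands still between calls to the robot, and variables do not carry over. Pictures are saved under pics/ and viewed, about 8 in all and at most 12, crops included, and the job is handed in when it is done.

```bash
ls; mkdir -p pics
python3 - <<'E'
from plant import robot
import cv2
for n in("scene","top"):
    cv2.imwrite(f"pics/{n}0.png",robot.grab_frame(n)); print(robot.get_calibration(n))
s=robot.observe();print(s)
E
```

```text
pics
{'vertical_fov': 43.94722474810638, 'cx': 251.59739523828455, 'cy': 188.01623202559742, 'rvec': array([ 2.12682239,  0.56497569, -0.32284551]), 'tvec': array([-0.4562967 , -0.04342112,  1.68183716])}
{'vertical_fov': 43.4039485326838, 'cx': 253.57484282570576, 'cy': 183.9070479367133, 'rvec': array([ 2.14718267, -2.13556   ,  0.17134852]), 'tvec': array([0.05428373, 0.53021305, 1.50787642])}
{'time': 0.1, 'q': array([-8.73013678e+01,  5.99329608e+00,  5.53073379e+00,  8.96046879e+01,
        9.58367514e-04,  7.75261380e+01]), 'qvel': array([-0.07659591, -0.00970363,  0.09788358,  0.04045477, -0.02354761,
        0.02844311]), 'joint_torque': array([ 6.68366891e-03, -5.58208895e+01,  5.04716563e+01,  1.32658827e-02,
       -1.70152498e-04,  3.72742306e-06]), 'tool_pos': array([ 0.15703229, -0.57886091,  0.30321196]), 'tcp_rot': array([-1.79934544e+02, -1.54613809e-02,  1.51724848e+01]), 'ft_force': array([ 0.6058266 ,  1.02617754, -0.8777198 ]), 'torque': array([-0.02903165,  0.00774931,  0.00970067]), 'gripper_width': 0.08518712764740022}
```

View pics/scene0.png

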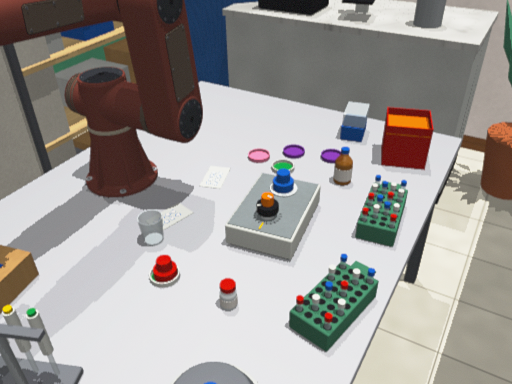

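View pics/top0.png

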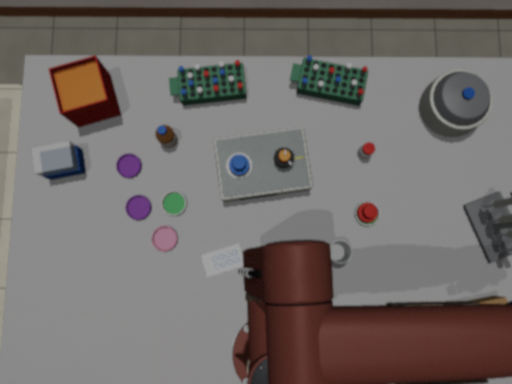

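The top view shows the imager at about (263,165), with the blue cap at (239,165), the dial at (285,158) and the yellow mark at (298,158). The dish candidates are:
- **(174,203):** green floor, white rim.
- **(165,239):** pink.
- **(139,208) and (129,166):** purple.
- **(368,213):** holds the red cap.

The green one fits, since it's empty and white with a green floor. I'll confirm it in an enlarged crop.

```bash
cat > h.py <<'E'
import numpy as np,cv2
from plant import robot
def cam(n):
    c=robot.get_calibration(n); R=cv2.Rodrigues(c["rvec"])[0]; f=192/np.tan(np.radians(c["vertical_fov"]/2))
    return R,np.array(c["tvec"]),f,c["cx"],c["cy"]
def back(n,u,v,z):
    R,t,f,cx,cy=cam(n); d=R.T@np.array([(u-cx)/f,(v-cy)/f,1]); o=-R.T@t
    return o+d*(z-o[2])/d[2]
def proj(n,p):
    R,t,f,cx,cy=cam(n); q=R@np.array(p)+t; return np.array([cx+f*q[0]/q[2],cy+f*q[1]/q[2]])
def crop(img,x0,y0,w,h,s): return cv2.resize(img[y0:y0+h,x0:x0+w],None,fx=s,fy=s,interpolation=cv2.INTER_CUBIC)
E
python3 - <<'E'
from h import *
t=cv2.imread("pics/top0.png"); s=cv2.imread("pics/scene0.png")
a=crop(t,210,125,110,80,7); 
b=np.hstack([crop(t,115,145,80,110,4)[:240,:],np.zeros((240,0,3),np.uint8)])
cv2.imwrite("pics/a.png",a)
cv2.imwrite("pics/b.png",np.hstack([crop(t,110,145,90,110,4),crop(s,220,140,108,110,4)]))
E
```

```text
(no output)
```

View pics/a.png

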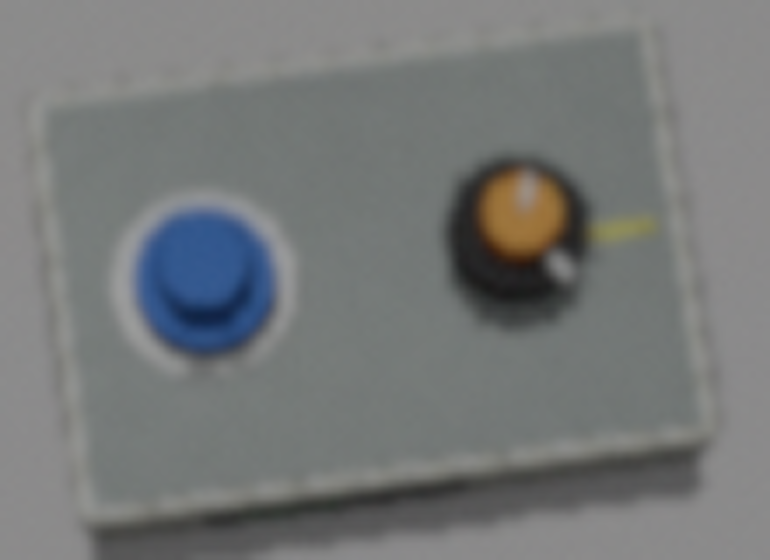

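View pics/b.png

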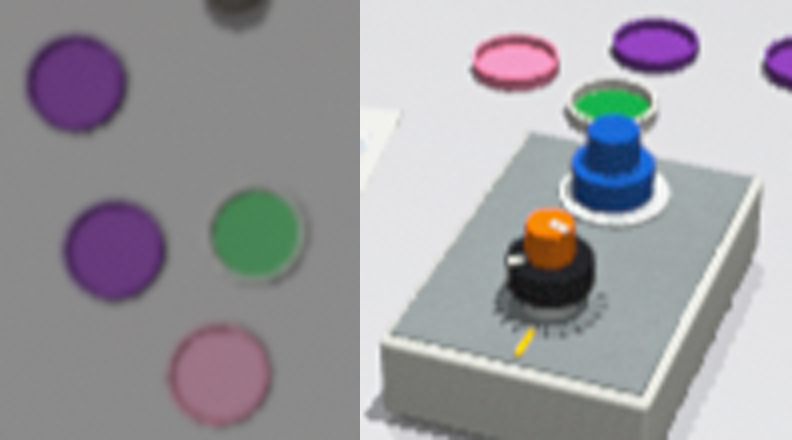

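The crops confirm it: the dish at crop (257,233) has a white rim and green floor and is empty, while the others are pink or purple. In the top view the blue cap sits on the white collar and the ring line points down-right of the mark.

```bash
cat >> h.py <<'E'
def pa(X,Y): return 210+(X+.5)/7-.5,125+(Y+.5)/7-.5
def pb(X,Y): return 110+(X+.5)/4-.5,145+(Y+.5)/4-.5
def ps(X,Y): return 220+(X-360+.5)/4-.5,140+(Y+.5)/4-.5
E
python3 - <<'E'
from h import *
np.set_printoptions(precision=4,suppress=True)
B=lambda p,z:back("top",*p,z)[:2]
S=lambda p,z:back("scene",*p,z)[:2]
c=[B(pa(*p),.08) for p in((35,97),(650,20),(712,445),(90,525))]
print("corners",c,[np.linalg.norm(c[i]-c[(i+1)%4]) for i in range(4)])
o=np.mean(c,0); d=c[0]-c[1]+c[3]-c[2]; yaw=np.arctan2(d[1],d[0])-np.pi/2
print("o",o,np.degrees(yaw)); y=np.array([-np.sin(yaw),np.cos(yaw)])
print("lens",o+.075*y,"dial",o-.065*y)
print("collar",B(pa(205,283),.084),"captop",B(pa(206,262),.142),"skirttop",B(pa(206,278),.112))
print("finetop",B(pa(522,214),.150),"ring",B(pa(518,230),.122))
print("mark",B(pa(622,230),.08), o-.115*y)
print("dish",B(pb(257,233),.004),B(pb(259,234),.012))
print("scene captop",S(ps(614,129),.142),"fine",S(ps(551,222),.150),"dish floor",S(ps(612,105),.004),"rim",S(ps(611,101),.016))
sc=[S(ps(*p),.08) for p in((383,343),(645,403),(762,180),(533,133))]
print("scene corners",sc,np.mean(sc,0))
print("cline",B(pa(568,272),.122),"fline",B(pa(528,172),.15))
E
```

```text
corners [array([0.6694, 0.1819]), array([ 0.7072, -0.0977]), array([ 0.5114, -0.1233]), array([0.4739, 0.154 ])] [np.float64(0.2821549915616687), np.float64(0.1973874794365306), np.float64(0.27984319409413566), np.float64(0.19749067155554434)]
o [0.5905 0.0287] 7.7023684400323145
lens [0.5804 0.1031] dial [ 0.5992 -0.0357]
collar [0.5831 0.1038] captop [0.5808 0.1018] skirttop [0.5798 0.1026]
finetop [ 0.601  -0.0342] ring [ 0.6    -0.0343]
mark [ 0.6093 -0.084 ] [ 0.6059 -0.0852]
dish [0.4716 0.3172] [0.4698 0.3142]
scene captop [0.5843 0.098 ] fine [ 0.6055 -0.0379] dish floor [0.4697 0.3212] rim [0.4744 0.3098]
scene corners [array([ 0.5256, -0.1343]), array([ 0.712 , -0.1026]), array([0.675 , 0.1734]), array([0.4872, 0.1467])] [0.6    0.0208]
cline [ 0.5814 -0.0561] fline [ 0.6196 -0.0369]
```

```bash
cat >> h.py <<'E'
def jaw(yaw): a=np.radians(yaw); return np.array([np.sin(a),-np.cos(a),0])
def centre_close(xyz,yaw,w0,w1,step=.003,thr=2.5,dmax=.012):
    """close w0->w1 stepwise; shift the tool along the jaw axis away from one-sided contact"""
    p=np.array(xyz,float); j=jaw(yaw); f0=robot.observe()["ft_force"]@j; w=w0; log=[]
    while w>w1:
        w-=step; robot.set_gripper(w); s=robot.observe(); f=s["ft_force"]@j-f0
        log.append((round(w*1e3,1),round(s["gripper_width"]*1e3,1),round(float(f),1)))
        n=0
        while abs(f)>thr and n<4 and np.linalg.norm(p-xyz)<dmax:
            p=p+np.sign(f)*.001*j; robot.line_to(p,vel=.05); f=robot.observe()["ft_force"]@j-f0; n+=1
            log.append(("shift",round(float((p-xyz)@j)*1e3,1),round(float(f),1)))
        if s["gripper_width"]>w+.002: break
    print(log); return p
E
python3 - <<'E'
from h import *
p=np.array([.582,.101,.0])
robot.move_pose([*p[:2],.27],[180,0,0]); print(robot.observe()["time"])
print(robot.line_to([*p[:2],.187],vel=.12,guard=6))
robot.set_gripper(.052)
q=centre_close([*p[:2],.187],0,.052,.037)
s=robot.observe(); print(q,s["time"],s["gripper_width"],s["ft_force"],s["tool_pos"])
cv2.imwrite("pics/g.png",np.hstack([crop(robot.grab_frame("scene"),220,110,100,110,4),crop(robot.grab_frame("top"),190,110,100,110,4)]))
E
```

```text
2.925
False
[(49.0, 48.7, -0.5), (46.0, 45.9, -1.2), (43.0, 42.6, -3.9), ('shift', -1.0, -0.7), (40.0, 40.0, -6.6), ('shift', -2.0, -2.2), (37.0, 38.4, -0.7)]
[0.582 0.103 0.187] 5.7833 0.03839351240693407 [-1.04314195 -0.11218677  3.00186833] [0.58216551 0.10286036 0.18729072]
```

View pics/g.png

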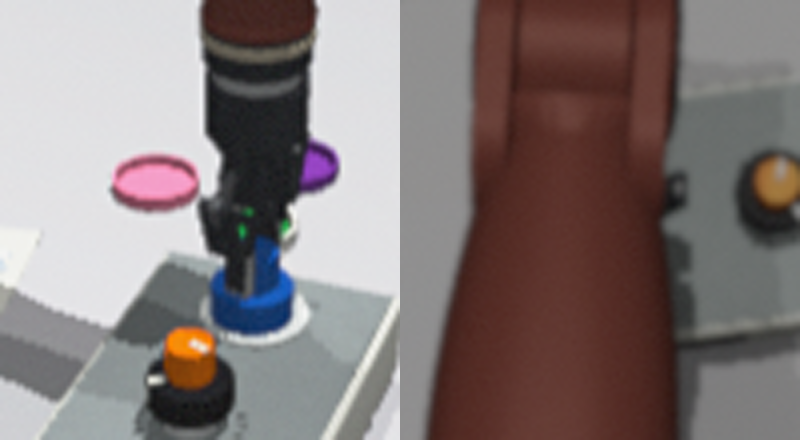

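Jaws are on the grip (38.4 mm) and the felt y of 0.103 agrees with the top camera. Next I'll grip fully, lift, and refine the dish position from the green floor.

Run:
```python
from h import *
np.set_printoptions(precision=4,suppress=True)
robot.set_gripper(.025)
p=robot.observe()["tool_pos"]; f0=robot.observe()["ft_force"]
robot.line_to([.582,.103,.225],vel=.06); print(robot.observe()["ft_force"]-f0)
robot.line_to([.582,.103,.30],vel=.15)
s=robot.observe(); print(s["time"],s["gripper_width"],s["ft_force"]-f0)
sc=robot.grab_frame("scene"); cv2.imwrite("pics/scene1.png",sc); 
t=cv2.imread("pics/top0.png")
for n,im in(("top",t),("scene",sc)):
    h=cv2.cvtColor(im,cv2.COLOR_BGR2HSV); m=cv2.inRange(h,(50,90,50),(75,255,255))
    k,l,st,c=cv2.connectedComponentsWithStats(m)
    for i in range(1,k):
        if st[i,4]>30: print(n,st[i],c[i],back(n,*c[i],.004))
# predicted floor outlines, for a dish at the top estimate
for n in("top","scene"):
    for z,r in((.004,.037),(.016,.037),(.016,.041)):
        P=np.array([proj(n,[.471+r*np.cos(a),.316+r*np.sin(a),z]) for a in np.linspace(0,6.28,60)]); print(n,z,r,P.min(0),P.max(0))
cv2.imwrite("pics/b2.png",np.hstack([crop(t,155,185,40,38,10),crop(sc,264,150,40,38,10)]))
```

```text
[ 0.2049  0.3702 -4.8308]
7.5333 0.03851152324865519 [ 0.4248  0.5622 -4.9543]
top [ 292   60   74   40 1121] [327.2846  80.0963] [ 0.8954 -0.1923  0.004 ]
top [170  65  74  36 939] [206.8658  83.9744] [0.8789 0.2176 0.004 ]
top [164 193  20  20 311] [173.4437 202.8875] [0.4715 0.3186 0.004 ]
scene [ 36   0  34  12 185] [47.9784  3.0919] [-2.2255  1.5549  0.004 ]
scene [76  0 18  3 34] [86.5294  0.6176] [-2.0032  1.7445  0.004 ]
scene [505   2   7  80 276] [508.8877  37.8261] [0.9927 2.2023 0.004 ]
scene [ 53  44  55  28 391] [80.7417 58.3504] [-1.0406  0.7818  0.004 ]
scene [274 162  18   8 111] [282.5856 165.8649] [0.4695 0.3212 0.004 ]
scene [389 191   9  23  55] [393.0364 202.7455] [0.878 0.294 0.004]
scene [356 190  51  56 764] [380.0314 224.6099] [0.8764 0.1686 0.004 ]
scene [ 290  262   88   88 2291] [334.1798 306.8485] [ 0.8782 -0.1932  0.004 ]
scene [ 27 308   9   8  53] [ 31.     311.6792] [ 0.2319 -0.5739  0.004 ]
top 0.004 0.037 [162.8999 191.8419] [185.5507 214.3382]
top 0.016 0.037 [162.2261 191.3272] [185.0489 213.9907]
top 0.016 0.041 [160.9913 190.111 ] [186.2811 215.2247]
scene 0.004 0.037 [271.913  161.1956] [292.6547 172.3263]
scene 0.016 0.037 [271.9233 158.377 ] [292.7495 169.4514]
scene 0.016 0.041 [270.8002 157.8007] [293.879  170.0733]
```

View pics/b2.png

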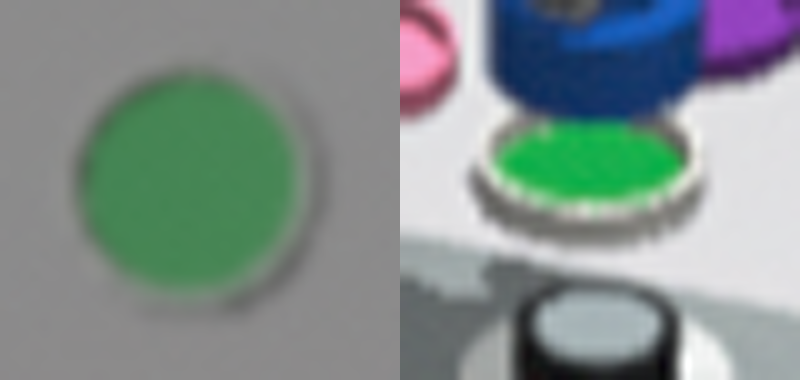

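Lifted: the force change is 4.9 N in z, but the width holds at 38.5 mm and the bare black lens barrel shows in the scene view. From the top view the dish comes out at about (0.4713, 0.317).

Run:
```python
from h import *
np.set_printoptions(precision=4,suppress=True)
D=[.4713,.317]
robot.line_to([*D,.30],vel=.25)
robot.line_to([*D,.128],vel=.15)
robot.pause(.2); f0=robot.observe()["ft_force"]
hit=robot.line_to([*D,.103],vel=.025,guard=4)
s=robot.observe(); print(hit,s["time"],s["tool_pos"],s["ft_force"]-f0,s["gripper_width"])
cv2.imwrite("pics/pl.png",crop(robot.grab_frame("scene"),240,110,80,90,6))
```

```text
Traceback (most recent call last):
plant.IKError: the arm cannot follow that straight line within its joint ranges
```

Run:
```python
from h import *
np.set_printoptions(precision=1,suppress=True)
print(robot.observe()["q"])
for y in(-60,-30,0,30,60,90):
    print(y,[robot.ik([.4713,.317,z],[180,0,y]) for z in(.30,.107)], [robot.ik([.600,-.0345,z],[180,0,y]) for z in(.164,)])
```

```text
[ -2.6   4.4   3.3  89.1  -0.  177.4]
-60 [array([ 20.7,   0.3,  -0.7,  89. ,   0. , -99.3]), array([ 20.7,   3.9, -17.2,  68.8,   0. , -99.3])] [array([ -15.7,    7.3,   -7.5,   75.1,    0. , -135.7])]
-30 [array([  20.7,    0.3,   -0.7,   89. ,    0. , -129.3]), array([  20.7,    3.9,  -17.2,   68.8,    0. , -129.3])] [array([ -15.7,    7.3,   -7.5,   75.1,    0. , -165.7])]
0 [array([  20.7,    0.3,   -0.7,   89. ,    0. , -159.3]), array([  20.7,    3.9,  -17.2,   68.8,    0. , -159.3])] [array([-15.7,   7.3,  -7.5,  75.1,   0. , 164.3])]
30 [array([ 20.7,   0.3,  -0.7,  89. ,   0. , 170.7]), array([ 20.7,   3.9, -17.2,  68.8,   0. , 170.7])] [array([-15.7,   7.3,  -7.5,  75.1,   0. , 134.3])]
60 [array([ 20.7,   0.3,  -0.7,  89. ,   0. , 140.7]), array([ 20.7,   3.9, -17.2,  68.8,   0. , 140.7])] [array([-15.7,   7.3,  -7.5,  75.1,   0. , 104.3])]
90 [array([ 20.7,   0.3,  -0.7,  89. ,   0. , 110.7]), array([ 20.7,   3.9, -17.2,  68.8,   0. , 110.7])] [array([-15.7,   7.3,  -7.5,  75.1,   0. ,  74.3])]
```

Run:
```python
from h import *
np.set_printoptions(precision=4,suppress=True)
D=[.4713,.317]
robot.move_pose([*D,.30],[180,0,40])
robot.line_to([*D,.128],vel=.15)
robot.pause(.2); f0=robot.observe()["ft_force"]
hit=robot.line_to([*D,.103],vel=.025,guard=4)
s=robot.observe(); print(hit,s["time"],s["tool_pos"],s["ft_force"]-f0,s["gripper_width"])
cv2.imwrite("pics/pl.png",crop(robot.grab_frame("scene"),240,110,80,90,6))
```

```text
True 10.8083 [0.4711 0.3169 0.1073] [ 0.2761 -0.3294  5.591 ] 0.038184556253494636
```

View pics/pl.png

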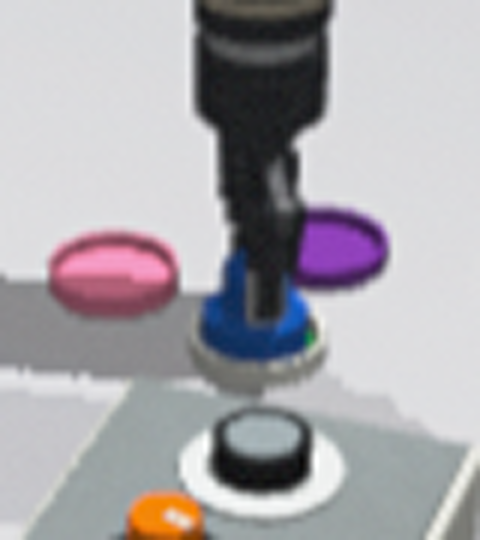

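The cap touched down at TCP z = 0.1073, as expected for the dish floor, and it sits inside the rim. Releasing, then feeling for the ring's centre along two axes.

Run:
```python
from h import *
np.set_printoptions(precision=4,suppress=True)
robot.set_gripper(.06); robot.set_gripper(.085)
robot.line_to([.4713,.317,.25],vel=.2)
P=np.array([.6003,-.035,.161])
robot.move_pose([*P[:2],.26],[180,0,98])
print(robot.line_to(P,vel=.12,guard=6))
robot.set_gripper(.070)
q=centre_close(P,98,.070,.058,step=.002); s=robot.observe(); print(q,s["time"],s["gripper_width"],s["ft_force"],s["torque"])
cv2.imwrite("pics/scene2.png",robot.grab_frame("scene"))
```

```text
False
[(68.0, 68.1, -0.8), (66.0, 66.0, 4.6), ('shift', 1.0, 0.6), (64.0, 64.4, 5.3), ('shift', 2.0, 1.8), (62.0, 61.7, 5.5), ('shift', 3.0, 1.7), (60.0, 61.1, -2.6), ('shift', 2.0, 4.6), ('shift', 3.0, -1.4), (58.0, 60.4, -1.3)]
[ 0.6033 -0.0346  0.161 ] 17.7333 0.06042923827788885 [-1.6485  1.0518  5.2561] [ 0.088   0.3966 -0.0199]
```

Run:
```python
from h import *
np.set_printoptions(precision=4,suppress=True)
robot.set_gripper(.082)
P=np.array([.6028,-.0347,.161])
robot.line_to(P,vel=.1,rotation=[180,0,8])
robot.set_gripper(.070)
q=centre_close(P,8,.070,.058,step=.002); s=robot.observe(); print(q,s["time"],s["gripper_width"],s["ft_force"],s["torque"],s["tcp_rot"])
im=robot.grab_frame("scene"); tp=robot.grab_frame("top")
cv2.imwrite("pics/r0.png",np.hstack([crop(im,235,165,65,75,6),crop(tp,260,130,65,75,6)]))
```

```text
[(68.0, 68.2, 0.4), (66.0, 65.9, -0.3), (64.0, 63.9, -5.7), ('shift', -1.0, -0.8), (62.0, 62.3, -5.7), ('shift', -2.0, 0.7), (60.0, 60.7, 0.3), (58.0, 60.9, -0.4)]
[ 0.6025 -0.0327  0.161 ] 21.9333 0.060927441789802035 [-2.8781 -0.257   4.4646] [-0.0953  0.5212  0.0357] [179.9703  -0.0067   7.9882]
```

View pics/r0.png

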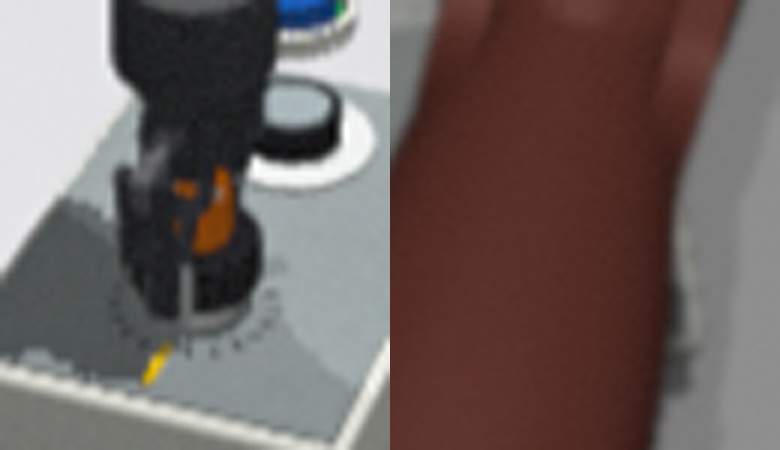

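Run:
```python
from h import *
np.set_printoptions(precision=4,suppress=True)
P=np.array([.6027,-.0328,.161])
robot.set_gripper(.05)
robot.line_to(P,vel=.1,rotation=[180,0,56.5])
s=robot.observe(); print(s["time"],s["gripper_width"],s["ft_force"],s["torque"],s["tcp_rot"])
robot.set_gripper(.082)
robot.line_to([*P[:2],.25],vel=.2)
robot.move_pose([.45,.16,.27],[180,0,56.5])
s=robot.observe(); print(s["time"])
im=robot.grab_frame("scene"); tp=robot.grab_frame("top")
cv2.imwrite("pics/s3.png",im);cv2.imwrite("pics/t3.png",tp)
cv2.imwrite("pics/r1.png",np.hstack([crop(im,240,175,48,56,8),crop(tp,262,132,48,56,8)]))
```

```text
23.25 0.06039935032557656 [-3.1792 -1.0534  5.4109] [-0.1624  0.575   0.0553] [179.9841   0.0327  56.4972]
25.1667
```

View pics/r1.png

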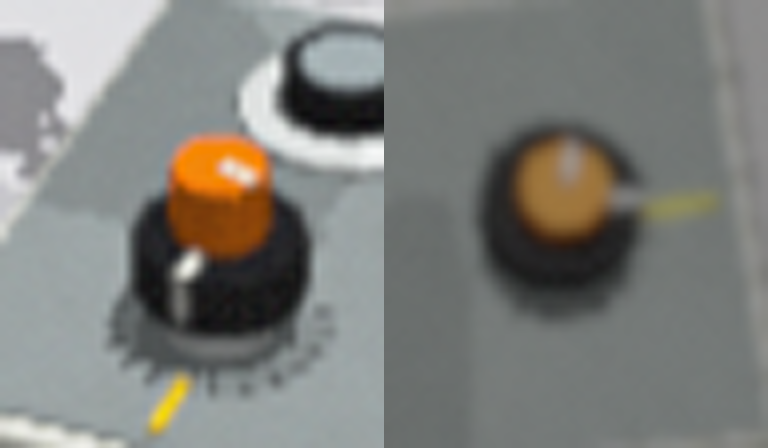

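Run:
```python
from h import *
from scipy.optimize import least_squares
np.set_printoptions(precision=2,suppress=True)
c=np.array([.6027,-.0329]); 
px={"top":lambda X,Y:(262+(X-384+.5)/8-.5,132+(Y+.5)/8-.5),"scene":lambda X,Y:(240+(X+.5)/8-.5,175+(Y+.5)/8-.5)}
# measured: knob top centre, mark mid, ring-line outer end
M={"top":[(565,185),(682,206),(636,198)],"scene":[(222,160),(171,405),(180,275)]}
def pt(r,a,z): return [c[0]+r*np.cos(a),c[1]+r*np.sin(a),z]
for n in M:
    k,m,l=[np.array(px[n](*q)) for q in M[n]]
    off=k-proj(n,pt(0,0,.15))          # camera bias taken from the knob top
    for yaw in(7,8,9,10):
        print(n,yaw,"off",off,"mark err px",m-off-proj(n,pt(.05,np.radians(yaw-90),.08)))
    for q,r,z,nm in((m,.05,.08,"mark"),(l,.030,.122,"line")):
        w=back(n,*(q-off),z)[:2]-c; print(n,nm,"r",np.linalg.norm(w)*1e3,"dir",np.degrees(np.arctan2(w[1],w[0])))
# blobs
im={"top":cv2.imread("pics/t3.png"),"scene":cv2.imread("pics/s3.png")}
for n in im:
    h=cv2.cvtColor(im[n],cv2.COLOR_BGR2HSV); m=cv2.inRange(h,(22,70,90),(34,255,255)); 
    x0,y0=(262,132) if n=="top" else (240,175); sub=m[y0:y0+56,x0:x0+48]; k,l,st,ce=cv2.connectedComponentsWithStats(sub)
    for i in range(1,k):
        if st[i,4]>4: print(n,"yellow",st[i,4],(ce[i]+.5)*8-.5)
```

```text
top 7 off [0.47 0.08] mark err px [ 0.37 -0.36]
top 8 off [0.47 0.08] mark err px [ 0.41 -0.09]
top 9 off [0.47 0.08] mark err px [0.46 0.17]
top 10 off [0.47 0.08] mark err px [0.5  0.44]
top mark r 51.337737860652766 dir -81.8571178307018
top line r 29.12457859257216 dir -87.5401326308391
scene 7 off [-0.04  0.66] mark err px [0.27 0.35]
scene 8 off [-0.04  0.66] mark err px [-0.02  0.27]
scene 9 off [-0.04  0.66] mark err px [-0.31  0.2 ]
scene 10 off [-0.04  0.66] mark err px [-0.61  0.14]
scene mark r 51.123756793798634 dir -81.56300050511469
scene line r 32.22725717533851 dir -87.91965028485613
top yellow 11 [292.23 206.41]
scene yellow 18 [169.28 404.39]
```

Both cameras agree: the mark points along −81.7° and the ring line along −87.7°, so the ring needs +6°. I'll regrasp and correct it.

Run:
```python
from h import *
np.set_printoptions(precision=4,suppress=True)
P=np.array([.6027,-.0329,.161])
robot.move_pose([*P[:2],.25],[180,0,50])
print(robot.line_to(P,vel=.15,guard=8))
f0=robot.observe()["ft_force"]; robot.set_gripper(.05); print(robot.observe()["ft_force"]-f0)
robot.line_to(P,vel=.1,rotation=[180,0,56])
s=robot.observe(); print(s["time"],s["gripper_width"],s["ft_force"],s["tcp_rot"])
robot.set_gripper(.082)
robot.line_to([*P[:2],.25],vel=.2)
robot.move_pose([.45,.16,.27],[180,0,80])
print(robot.observe()["time"])
im=robot.grab_frame("scene"); tp=robot.grab_frame("top")
cv2.imwrite("pics/s4.png",im);cv2.imwrite("pics/t4.png",tp)
cv2.imwrite("pics/r2.png",np.hstack([crop(im,240,175,48,56,8),crop(tp,262,132,48,56,8)]))
```

```text
False
[-5.1692  3.1738  8.4332]
27.575 0.06044356003458872 [-5.0177  2.3292  8.8591] [179.9475  -0.0572  56.0641]
29.4917
```

View pics/r2.png

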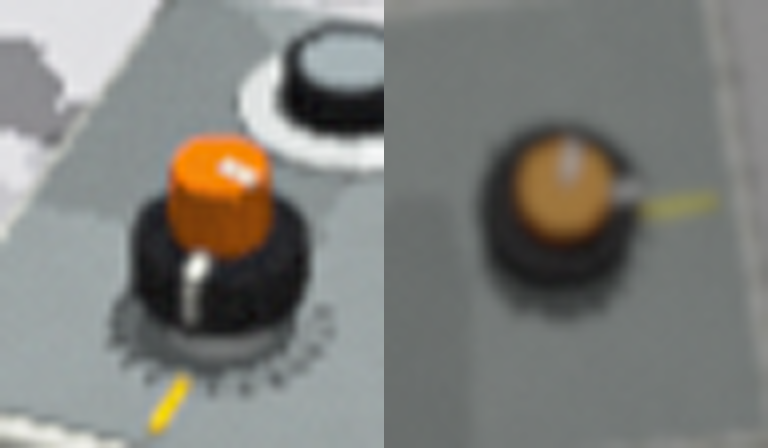

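Run:
```python
from h import *
np.set_printoptions(precision=1,suppress=True)
c=np.array([.6027,-.0329]); off={"top":np.array([.47,.08]),"scene":np.array([-.04,.66])}
org={"top":(262,132),"scene":(240,175)}
def cp(n,r,a,z):
    p=proj(n,[c[0]+r*np.cos(a),c[1]+r*np.sin(a),z])+off[n]; return (p-org[n]+.5)*8-.5+np.array([384 if n=="top" else 0,0])
for d in(-90,-88,-86,-84,-82,-80,-78,-76,-74):
    a=np.radians(d); print(d,"top end",cp("top",.03,a,.122),"scene end",cp("scene",.03,a,.122),"side foot",cp("scene",.031,a,.100), "r22",cp("scene",.022,a,.122))
# white centroids inside ring region
for k in(3,4):
    for n,f,(x0,x1,y0,y1) in(("scene",f"pics/s{k}.png",(150,230,245,325)),("top",f"pics/t{k}.png",(610,662,165,215))):
        b=384 if n=="top" else 0
        i=crop(cv2.imread(f),*org[n],48,56,8)[y0:y1,x0-b:x1-b].astype(float)
        g=i.min(2); 
        w=np.clip(g-(np.percentile(g,100)*.6),0,None); Y,X=np.mgrid[y0:y1,x0:x1]
        print(k,n,g.max(),(w*X).sum()/w.sum(),(w*Y).sum()/w.sum())
```

```text
-90 top end [638.3 201.2] scene end [180.2 270.6] side foot [179.3 322.4] r22 [191.5 258.3]
-88 top end [638.3 198.5] scene end [182.9 271.5] side foot [182.1 323.3] r22 [193.5 258.9]
-86 top end [638.1 195.8] scene end [185.6 272.3] side foot [184.9 324.2] r22 [195.5 259.5]
-84 top end [637.9 193.2] scene end [188.4 273. ] side foot [187.7 324.9] r22 [197.5 260. ]
-82 top end [637.5 190.5] scene end [191.2 273.7] side foot [190.6 325.7] r22 [199.6 260.5]
-80 top end [637.1 187.9] scene end [194.  274.3] side foot [193.5 326.3] r22 [201.6 261. ]
-78 top end [636.5 185.3] scene end [196.9 274.9] side foot [196.5 326.9] r22 [203.8 261.4]
-76 top end [635.9 182.7] scene end [199.9 275.4] side foot [199.5 327.4] r22 [205.9 261.8]
-74 top end [635.2 180.1] scene end [202.8 275.8] side foot [202.5 327.9] r22 [208.  262.1]
3 scene 233.0 188.24302280593514 265.984116361507
3 top 122.0 640.6717467681328 190.66543564074388
4 scene 242.0 196.16128326330534 267.4341517857143
4 top 122.0 641.0622228712054 186.42860806108672
```

The ring line now reads about −81.5 to −82° in both views and the mark −81.7°, so the ring is set. Next I'll read the fine line the same way.

```bash
cat >> h.py <<'E'
C0=np.array([.6027,-.0329]); OFF={"top":np.array([.47,.08]),"scene":np.array([-.04,.66])}; ORG={"top":(262,132),"scene":(240,175)}
def cp(n,r,a,z):
    a=np.radians(a); p=proj(n,[C0[0]+r*np.cos(a),C0[1]+r*np.sin(a),z])+OFF[n]; return (p-ORG[n]+.5)*8-.5+np.array([384 if n=="top" else 0,0])
def white(f,n,x0,x1,y0,y1):
    b=384 if n=="top" else 0
    i=crop(cv2.imread(f),*ORG[n],48,56,8)[y0:y1,x0-b:x1-b].astype(float)[:,:,0]
    w=np.clip(i-(i.min()+.5*(i.max()-i.min())),0,None); Y,X=np.mgrid[y0:y1,x0:x1]; return (w*X).sum()/w.sum(),(w*Y).sum()/w.sum()
E
python3 - <<'E'
from h import *
np.set_printoptions(precision=1,suppress=True)
for d in(-20,-15,-10,-5,0): print(d,"scene",cp("scene",.016,d,.15),cp("scene",.010,d,.15),"top",cp("top",.016,d,.15),cp("top",.010,d,.15))
print(cp("scene",0,0,.15),white("pics/s4.png","scene",205,265,145,195),white("pics/t4.png","top",545,595,140,190))
E
```

```text
-20 scene [252.7 180.5] [241.1 172.8] top [579.3 146.1] [573.9 160.6]
-15 scene [255.6 178.8] [243.  171.7] top [575.8 145. ] [571.7 159.9]
-10 scene [258.3 177. ] [244.6 170.6] top [572.1 144.2] [569.5 159.4]
-5 scene [260.7 175.1] [246.1 169.4] top [568.5 143.7] [567.2 159.1]
0 scene [262.8 173.1] [247.4 168.2] top [564.8 143.5] [564.9 159. ]
[222. 160.] (np.float64(237.83499114675556), np.float64(171.10504114154776)) (np.float64(569.9384143124371), np.float64(162.3496330759269))
```

```bash
cat > fine.py <<'E'
from h import *
import sys
def turn(y0,y1,tag):
    P=np.array([*C0,.199])
    robot.move_pose([*P[:2],.27],[180,0,y0]); robot.set_gripper(.056)
    print(robot.line_to(P,vel=.15,guard=8))
    f0=robot.observe()["ft_force"]; robot.set_gripper(.025); print(robot.observe()["ft_force"]-f0,robot.observe()["gripper_width"])
    robot.line_to(P,vel=.1,rotation=[180,0,y1])
    s=robot.observe(); print(s["time"],s["ft_force"]-f0,s["tcp_rot"])
    robot.set_gripper(.056); robot.line_to([*P[:2],.27],vel=.2); robot.move_pose([.45,.16,.27],[180,0,60])
    print(robot.observe()["time"])
    im=robot.grab_frame("scene"); tp=robot.grab_frame("top")
    cv2.imwrite(f"pics/s{tag}.png",im);cv2.imwrite(f"pics/t{tag}.png",tp)
    cv2.imwrite(f"pics/f{tag}.png",np.hstack([crop(im,240,175,48,56,8),crop(tp,262,132,48,56,8)]))
turn(float(sys.argv[1]),float(sys.argv[2]),sys.argv[3])
E
python3 fine.py 98 32 5
python3 - <<'E'
from h import *
np.set_printoptions(precision=1,suppress=True)
for d in(-92,-87,-82,-77,-72): print(d,"scene",cp("scene",.016,d,.15),cp("scene",.010,d,.15),"top",cp("top",.016,d,.15),cp("top",.010,d,.15))
print(white("pics/s5.png","scene",180,260,140,190),white("pics/t5.png","top",555,608,160,215),white("pics/s5.png","scene",150,230,250,325))
E
```

```text
False
[-6.11150821 -1.60098457  6.98746393] 0.032188091669682804
33.2 [-7.00882619 -0.32693993  7.9823064 ] [1.79949428e+02 4.00681050e-03 3.19949079e+01]
35.0333
-92 scene [198.1 183.5] [207.1 174.6] top [607.4 186.7] [591.5 186. ]
-87 scene [201.7 184.6] [209.3 175.3] top [607.4 183. ] [591.5 183.8]
-82 scene [205.4 185.5] [211.7 175.9] top [607.  179.4] [591.2 181.5]
-77 scene [209.2 186.3] [214.1 176.4] top [606.3 175.9] [590.8 179.3]
-72 scene [213.2 186.8] [216.5 176.7] top [605.3 172.4] [590.2 177.1]
(np.float64(214.4158454975399), np.float64(174.60940971228413)) (np.float64(586.9515936437954), np.float64(180.46321300633784)) (np.float64(196.09218337165015), np.float64(268.11591119651376))
```

View pics/f5.png

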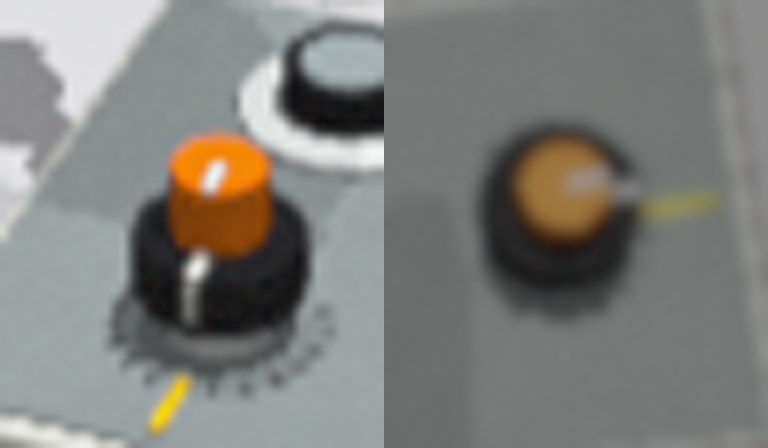

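Run:
```python
from h import *
from scipy.optimize import least_squares
m={("scene",0):(237.8,171.1),("scene",1):(214.4,174.6),("top",0):(569.9,162.35),("top",1):(586.95,180.5)}
def res(x,rot):
    o={"scene":x[0:2],"top":x[2:4]}
    return np.concatenate([cp(n,x[4],x[5]-rot*k,.15)+o[n]-v for (n,k),v in m.items()])
for rot in(60,63,66):
    s=least_squares(lambda x:np.r_[res(x,rot),x[:4]*.3],[0,0,0,0,.01,-16],x_scale=[1,1,1,1,.001,5]); print(rot,s.x.round(4),s.cost, "final",s.x[5]-rot,res(s.x,rot).round(1))
# line axis from weighted second moments in the scene picture (map pixels to knob plane)
for f,n,(x0,x1,y0,y1),z in(("s5","scene",(190,240,155,198),.15),("s5","scene",(170,225,250,279),.122),("t5","top",(560,606,165,200),.15)):
    b=384 if n=="top" else 0
    i=crop(cv2.imread(f"pics/{f}.png"),*ORG[n],48,56,8)[y0:y1,x0-b:x1-b,0].astype(float)
    Y,X=np.mgrid[y0:y1,x0:x1]; w=np.clip(i-(i.min()+.5*(i.max()-i.min())),0,None).ravel(); k=w>0
    W=np.array([back(n,*(np.array([(x-b+.5)/8-.5,(y+.5)/8-.5])+ORG[n]-OFF[n]),z)[:2]-C0 for x,y in zip(X.ravel()[k],Y.ravel()[k])]); w=w[k]
    mu=(w[:,None]*W).sum(0)/w.sum(); e,v=np.linalg.eigh(np.cov(W.T,aweights=w)); a=v[:,1]
    print(f,z,"mean",mu*1e3,"dir of mean",np.degrees(np.arctan2(mu[1],mu[0])),"axis",np.degrees(np.arctan2(a[1],a[0])),np.sqrt(e)*1e3)
```

```text
60 [-1.27860e+00  2.78200e-01 -1.21320e+00 -1.12400e-01  8.80000e-03
 -1.69527e+01] 1.3784515166547762 final -76.95270566857062 [ 0.8 -0.1 -0.6  0.1  0.6  0.7 -0.5 -0.7]
63 [-1.02320e+00  9.25400e-01 -4.46200e-01 -7.81800e-01  8.50000e-03
 -1.53826e+01] 1.3470674243258662 final -78.38260506831129 [ 0.8 -0.2 -0.7  0.1  0.5  0.7 -0.4 -0.6]
66 [-7.80700e-01  1.52880e+00  2.67400e-01 -1.40970e+00  8.20000e-03
 -1.38225e+01] 1.4565372361907087 final -79.82245456900738 [ 0.8 -0.2 -0.8  0.1  0.4  0.7 -0.4 -0.6]
s5 0.15 mean [ 1.98650916 -9.72034288] dir of mean -78.44972977348452 axis 105.80732683502951 [1.42818381 4.3579448 ]
s5 0.122 mean [  3.96111465 -25.69057057] dir of mean -81.23484259284145 axis 106.25169774192096 [1.56150513 3.34072537]
t5 0.15 mean [ 1.8803464  -8.33816658] dir of mean -77.29176449847121 axis 103.49324007636002 [2.01166956 3.77933915]
```

The fine line reads about −78.5° and the mark −81.7°, so I'll turn it another −3°. The ring hasn't moved: its white centroid is unchanged.

```bash
python3 fine.py 40 37 6
python3 - <<'E'
from h import *
print(white("pics/s6.png","scene",180,260,140,190),white("pics/t6.png","top",555,608,160,215),white("pics/s6.png","scene",150,230,250,325))
a=cv2.imread("pics/f6.png"); s=cv2.imread("pics/s6.png")
cv2.imwrite("pics/fin.png",np.hstack([a[:,:400],cv2.resize(crop(s,130,130,200,224,2),(400,448))]))
for d in (-84,-82,-80,-78): print(d,cp("scene",.0095,d,.15),cp("top",.0085,d,.15))
E
```

```text
False
[-3.42643308  2.30341393  5.2526498 ] 0.031997154704958175
37.5333 [-3.04926285  2.23354577  5.93650512] [ 1.79943074e+02 -8.48633358e-02  3.69952261e+01]
39.3667
(np.float64(212.18421906255068), np.float64(174.8274855381954)) (np.float64(585.8580515670835), np.float64(181.8756831866605)) (np.float64(196.11257564164987), np.float64(268.11897475133895))
-84 [211.27965652 174.90973665] [587.39680397 182.78595391]
-82 [212.17401285 175.11919402] [587.29654889 182.02077125]
-80 [213.08055912 175.31018497] [587.16910639 181.25922055]
-78 [213.99817536 175.48246857] [587.01463421 180.50222883]
```

View pics/fin.png

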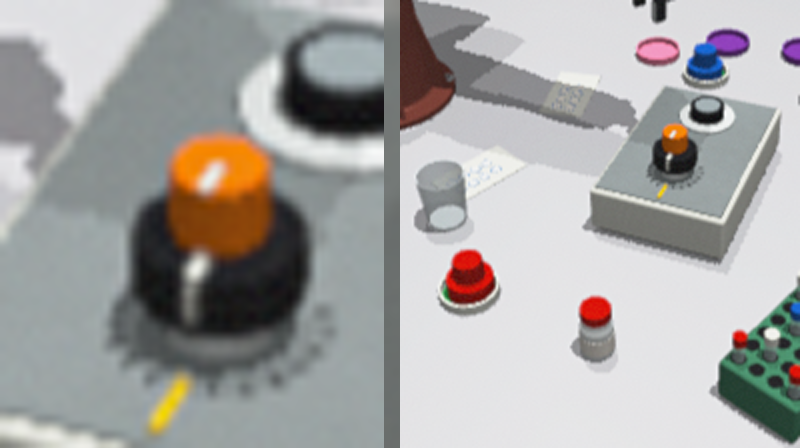

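The fine line now reads about −82° in both views. The ring hasn't moved, the blue cap stands upright in its dish, and the gripper is clear of everything.

```bash
python3 -c "
from plant import robot
robot.job_done(); print(robot.observe()['time'])"
```

```text
the job is handed in; nothing more can be done
the job is handed in; nothing more can be done
```

The job is done and handed in, with the clock at about 39.5 s of the 64 s allowed.

- **Cap:** I lifted the blue cap off the lens and set it down in the empty green-floored white dish. Contact came at the height expected for the dish floor (tool z 107.3 mm), and I opened the jaws only after that. The last picture shows it upright in the dish.
- **Coarse ring:** I turned it about +48.5°, then corrected by +6°. Its line reads about −81.5 to −82° against the mark at about −81.7°. It did not move while I turned the knob: its white centroid stayed put to about 0.02 px.
- **Fine knob:** I turned it −66°, then −3° more. Its line reads about −82° in both cameras. I trust both dial readings to about 2–3°.
- **Bystanders:** the red cap, vial and beaker look undisturbed in the last picture. The amber bottle is outside that crop; the arm never went near it.

**Disagreements and surprises**
- The two cameras differed by up to about 5 mm in position, so I found the dial's centre by touch.
- They also differed by about 10° on the fine knob's starting angle, but agreed after the first turn.
- A cruder check, fitting each white streak's own direction, gave about −74 to −76.5° for both lines before the last 3° turn. I put that down to bias at this pixel size and used the streak centres instead.
- One straight-line move to the dish was refused for joint range before anything moved, so I redid it with another wrist yaw.

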